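# Unlock and shut the sliding hatch of the balcony peg locker

## Task

Draw the steel lock slide on the locker's front rail fully back, towards the locker's front edge, so that it frees the hatch. Then push the wooden hatch along its track until it is firmly closed, its edge squeezed against the rubber seal of the frame, without ramming it; let go so that it stays shut with the lock slide still drawn back, and leave the things around the locker undisturbed.

Things in the scene. Friction and masses are not known exactly. Their poses are not given: they have to be found in the camera images.
- hutch: The peg locker: a fixed low box of brown wood, 240 (x) x 400 (y) x 104 mm high. Origin on the table top under the middle of the track, 140 mm behind its front face (broad rail, nearest the robot), 100 mm before its back face, midway along y. x: front to back; y: along the track, the hatch's closing direction; z up. The -y half is decked over, the +y half is open with pegs inside.
- frame_zone (a point): Middle of the stretch where the frame's closing stile may stand: a wooden crosspiece over the track, 22 mm thick, top 114 mm high, two screw heads, a black rubber seal on its -y side. The seal's face is anywhere within 15 mm either side of this point along the locker's y; its place is NOT reported: see or feel it. The stile does not yield; the seal does, 4 N per mm, up to 8 mm.
- hatch: The sliding hatch: pale wooden panel 124 (x) x 170 (y) x 8 mm, top face 98 mm high, moving along the locker's y only. Origin = the locker's origin when fully open; moves to its +y in closing. Starts 0 to 5 mm along; the lock stops it at 6.5 mm; it meets the seal at 140 to 170 mm. Slides with about 2 N and stays where left. Firmly closed: over 5 N on the seal (push 8 to 20 N); over 40 N is ramming.
- hatch_fin (a point): Centre of the hatch's grip, an upright wooden fin on the panel: 70 mm long across the track (locker x), 14 mm thick along it (y), 34 mm high, top 132 mm above the table. Push its -y face (78 mm of panel behind it) or pinch its thickness (78 mm of panel ahead). A steel striker block, a 20 mm cube, top 118 mm high, stands on the panel 65 mm before it (-x) and 75 mm to its -y. Axes as the locker's.
- lock_tab (a point): Centre of the lock slide's upright steel tab on the front rail: 14 (locker x) x 24 (y) x 30 mm high, top 147 mm above the table, on a flat bolt 22 mm wide (top 117 mm high) that lies across the striker block's path and so holds the hatch. It moves along the locker's -x to free the hatch. Starts 95 to 102 mm to the -x and 127 mm to the -y of the locker's origin. Axes as the locker's.
- lock (a joint): Travel of the lock slide along the locker's -x, in m: 0 fully engaged, 0.030 fully drawn back. Starts between 0 and 0.007; the bolt clears the striker at 0.0215. Stays where it is left, moving it takes about 2.5 N.
- basket: Bystander: white plastic clothes peg basket, open, 110 x 130 x 75 mm, at the locker's -y end. Origin under its middle.
- cup: Bystander: blue ceramic cup, 76 mm across, 80 mm high, beyond the locker's +y end. Origin under its middle.
- jar: Bystander: grey jar with a screw-top lid, 70 mm across, 90 mm high, beyond the locker's +y end. Origin under its middle.
- rack_knob: Bystander: dark wooden drying rack knob, 40 mm across, 40 mm high, in front of the locker. Origin under its middle.

How it is judged:
By the outcome, as a careful person would: the job done as asked, in the order asked, and still so for the second after the job is handed in, with the robot touching nothing.
It also fails if it takes over 45 s, if anything falls off the work surface, if the arm or the gripper's body presses on something with over 40 N, if the wrist force passes 120 N, or if a joint passes its speed limit or range.

## Robot

A 7-joint arm with a two-finger parallel gripper is mounted at the origin on the work surface. World frame = base frame: x ahead of the robot, y to its left, z up, the work surface at z = 0. Lengths are in mm, angles in rad, forces in N, time in s.
With the tool pointing down it reaches from about 350 to 900 mm from the base axis. Payload 7.2 kg.
Tool frame: the origin (TCP) lies at the very end of the fingers, on their centre line; the grasp point (between the pads) lies 19 mm behind it (manip.grip_point_offset is the distance from the TCP to the grasp point, in mm); x points along the fingers, z is the direction in which the jaws open and shut, and the axes are right-handed (so a half turn about x gives the same grasp; the last joint's range is limited). The gripper opens to 88 mm and grips with 3 to 60 N. Pads are 20 mm wide; open, the fingers measure 115 mm over their backs; the gripper's body (75 mm by 178 mm) begins 61 mm behind the grasp point.
Start: joints at [-1.383, 0.411, -0.013, 1.596, 0.006, 1.134, -0.082], TCP at [158.147, 604.664, 222.653] pointing down, gripper open.
Joint ranges: [-2.95, 2.95], [-0.29, 1.99], [-1.47, 1.44], [0.14, 2.54], [-1.03, 4.17], [0.13, 1.85], [-2.86, 2.86]. Speed limits (rad/s): [2.39, 2.39, 3.01, 3.01, 3.14, 3.14, 3.14].

## Interface

Orientations are given as a unit quaternion [x, y, z, w].
In Python, from station import readout, vision, workorder, manip gives the robot as it stands.
- The arm moves only by the tool arm_command, never from a script. Its argument "rows" is a list of rows, each a list of 3 entries, a list of its own where there are three numbers: the shift along the world's x, y, z in mm, then the turn, a rotation vector about the world's x, y, z in degrees, then the gripper's target within -1 to 1 (fully open at 1, half-way at 0, shut at -1). A call has 1 to 5 rows; each row shifts and turns the pose as measured when the row begins; what a row does not reach is not made up. A row lasts 1/10 s, in which the tool goes at most 50 mm and 8.59 degrees, less where a joint would pass 70% of its speed; a pose out of reach is approached as far as the arm can. A call is refused whole if a number of a shift passes 50 or a number of a turn 8.59, either way. A call with a gripper value outside its range is refused whole. The fingers move at their own pace and stop on an object; "newtons" is the grip in N (left out, the last holds). Time passes only in rows, so rows that do not move let the fingers close. It gives the time, the measured TCP pose, the force and the opening at its end, in the units of the state.
- readout.sense(): the state, without advancing time (a new reading comes with each control period).
- vision.capture(name): name is "side" or "top"; returns a dict with "frame" (480x640x3 uint8, blue, green, red), "z_map" (480x640 float32, mm along the optical axis (not along the pixel's ray), 0 where there is no reading), "camera_matrix" (3x3 intrinsics, pixels), "distortion" ([k1, k2, p1, p2, k3] as OpenCV has them; the pictures are not rectified), "R" (3x3) and "t" (3): a world point X has camera coordinates R X + t. Camera axes: x right, y down, z forward; pixel columns grow to the right and rows downward; lengths in mm; the calibration is good to about 2 mm. A picture is of the moment at which its call begins.
- workorder.sign_off(): hands the job in, once; it reports no verdict.
The state is a dict: "time_s": time; "joint_pos": joint angles; "dq": joint speeds; "joint_efforts": joint torques, N m; "tool_pos": TCP position; "eef_rot": TCP orientation; "ft_force": force on the tool from outside, world axes, zero at the start; "torque": the same for the moment, N m; "grip_width": finger opening in mm.
Only numpy, scipy, OpenCV 4.12 (cv2) and the standard library are available. Lean on these libraries where they do the work, as an engineer would, in place of code of your own. Each camera call takes 0.05 s, during which the arm holds its last target. There are 200 camera calls.

## Working session

There is one attempt and no reset: what is moved stays moved. The work goes in short steps, Python scripts to look and compute and a tool call to move; the robot and the scene stay as the last step left them, time stands still between calls to the robot, and variables do not carry over. Pictures are saved under pics/ and viewed, about 8 in all and at most 12, crops included, and the job is handed in when it is done.

Besides the shell and the picture viewer there is one more tool, called after ">>>" by a JSON object that holds its "method" and its "body", one argument or row to a line. arm_command: Moves the arm, as the interface text tells. Its arguments: {"type":"object","properties":{"rows":{"type":"array"},"newtons":{"type":"number"}},"required":["rows"]}

```bash
mkdir -p pics
cat > h.py <<'E'
import numpy as np,cv2
from station import readout,vision,workorder,manip
def cap(n):
    c=vision.capture(n); np.savez('/tmp/'+n+'.npz',**{k:np.array(v) for k,v in c.items()}); return c
def load(n): return dict(np.load('/tmp/'+n+'.npz'))
def cast(c,px,z):
    p=cv2.undistortPoints(np.array(px,float).reshape(-1,1,2),np.array(c['camera_matrix']),np.array(c['distortion'])).reshape(-1,2)
    R=np.array(c['R']);t=np.array(c['t']).ravel()
    d=np.c_[p,np.ones(len(p))]@R; o=-R.T@t
    return o+d*((z-o[2])/d[:,2])[:,None]
def cloud(c):
    h,w=c['z_map'].shape; u,v=np.meshgrid(np.arange(w),np.arange(h))
    p=cv2.undistortPoints(np.stack([u,v],-1).reshape(-1,1,2).astype(float),np.array(c['camera_matrix']),np.array(c['distortion'])).reshape(-1,2)
    z=c['z_map'].ravel()[:,None]
    X=(np.c_[p,np.ones(len(p))]*z-np.array(c['t']).ravel())@np.array(c['R'])
    X[z[:,0]==0]=np.nan
    return X.reshape(h,w,3)
E
python3 - <<'E'
from h import *
for n in('side','top'):
    c=cap(n); cv2.imwrite(f'pics/{n}0.png',c['frame']); print(n,np.array(c['R']).round(3).tolist(),np.array(c['t']))
s=readout.sense();print(s)
E
```

```text
side [[-0.97, -0.244, -0.007], [-0.137, 0.569, -0.811], [0.201, -0.786, -0.585]] [ 569.94818919  163.35764854 1013.24947994]
top [[-0.013, -1.0, -0.019], [-0.987, 0.016, -0.158], [0.158, 0.017, -0.987]] [ 25.6237244  573.41357208 879.16430638]
{'time_s': 0.1, 'joint_pos': array([-1.38319241,  0.41182892, -0.01273685,  1.59692043,  0.00560868,
        1.13428342, -0.08217623]), 'dq': array([-0.00073039, -0.00202467, -0.00047857, -0.00118163,  0.00077706,
       -0.000848  ,  0.00199107]), 'joint_efforts': array([ 2.21851908e-03, -5.89105582e+01,  6.43490888e-01, -2.91714585e+01,
       -5.38283028e-02,  1.45078328e-02,  8.12905660e-05]), 'tool_pos': array([158.05415437, 604.23824436, 221.9037608 ]), 'eef_rot': array([-0.43248949,  0.56004766,  0.43183   ,  0.5593052 ]), 'ft_force': array([-0.56831247,  0.66453419, -0.47374317]), 'torque': array([-0.02451471, -0.00846433,  0.02497538]), 'grip_width': 87.67771640133607}
```

View pics/top0.png

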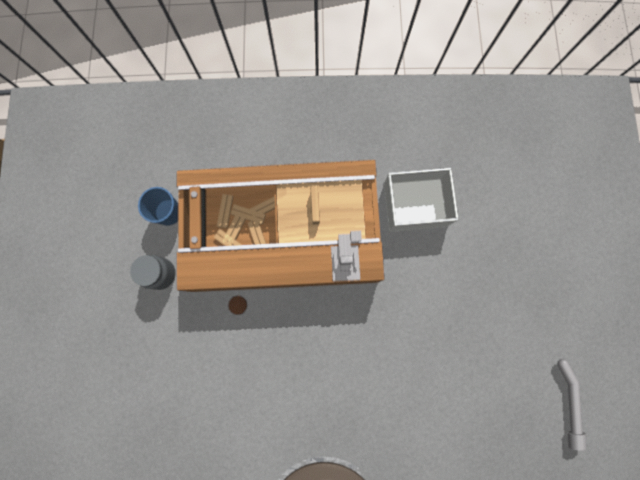

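View pics/side0.png

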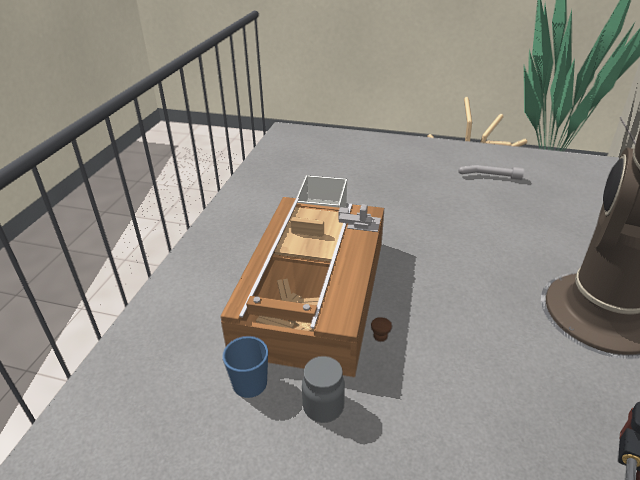

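The top view shows the locker spanning about (178–384, 161–290), with +y to the left. The fin is near (315,204), the lock tab near (346,248), the striker near (356,238) and the seal near (204,218). The knob is at (238,305), in front of the locker.

Run:
```python
from h import *
c=load('top');X=cloud(c)
z=X[...,2]
u,v=np.meshgrid(np.arange(640),np.arange(480))
roi=(u>165)&(u<388)&(v>150)&(v<300)
m=roi&(z>97)&(z<112); P=X[m][:,:2]
m2=roi&(v>250)&(z>98)&(z<109)
hull=cv2.minAreaRect(X[roi&(z>90)&(z<125)&(u>176)][:,:2].astype(np.float32)); print('rect',hull)
# corners by cast
print(cast(c,[(178,290),(383.5,280.5),(376,161),(177,171)],104).round(1))
def st(name,mm): 
    Q=X[mm]; print(name,len(Q),Q.mean(0).round(1),np.nanpercentile(Q,[2,98],axis=0).round(1).tolist())
    print('   rect',cv2.minAreaRect(Q[:,:2].astype(np.float32)))
st('fin',roi&(u>295)&(u<330)&(v<228)&(z>125)&(z<140))
st('tab',roi&(u>325)&(v>228)&(z>140)&(z<155))
st('block',roi&(u>348)&(v<246)&(z>114)&(z<124))
im=c['frame']
cv2.imwrite('pics/crop.png',cv2.resize(im[150:310,165:395],None,fx=3.4,fy=3.4,interpolation=cv2.INTER_CUBIC))
np.set_printoptions(suppress=True)
for r in(200,215,225): print(r,im[r,184:214].mean(-1).round().tolist())
```

```text
rect ((588.9666137695312, 83.10491180419922), (239.93812561035156, 400.51019287109375), 2.1855649948120117)
[[ 461.2  275.   104. ]
 [ 474.3 -119.8  104. ]
 [ 711.7 -114.2  104. ]
 [ 699.2  285.4  104. ]]
fin 259 [619.9   9.2 132.4] [[587.7, 2.7, 128.1], [654.3, 15.9, 135.3]]
   rect ((621.2338256835938, 9.238642692565918), (68.02604675292969, 13.921161651611328), 2.1763765811920166)
tab 99 [512.7 -47.  147.4] [[506.6, -57.9, 144.6], [519.6, -35.8, 150.0]]
   rect ((513.1495971679688, -46.84379196166992), (22.220829010009766, 13.308245658874512), 89.61984252929688)
block 130 [559.1 -66.7 118.7] [[543.8, -78.0, 116.1], [570.4, -55.0, 121.9]]
   rect ((556.36328125, -66.45509338378906), (23.130033493041992, 28.749897003173828), 89.89461517333984)
200 [64.0, 57.0, 52.0, 49.0, 64.0, 97.0, 127.0, 130.0, 129.0, 130.0, 130.0, 131.0, 133.0, 135.0, 130.0, 117.0, 86.0, 60.0, 48.0, 47.0, 37.0, 51.0, 72.0, 85.0, 87.0, 90.0, 88.0, 86.0, 86.0, 87.0]
215 [71.0, 61.0, 63.0, 62.0, 65.0, 96.0, 127.0, 134.0, 135.0, 133.0, 134.0, 132.0, 134.0, 134.0, 133.0, 121.0, 95.0, 61.0, 47.0, 46.0, 39.0, 45.0, 70.0, 86.0, 88.0, 88.0, 89.0, 90.0, 89.0, 89.0]
225 [69.0, 64.0, 64.0, 64.0, 70.0, 96.0, 130.0, 135.0, 134.0, 134.0, 134.0, 135.0, 134.0, 135.0, 134.0, 126.0, 103.0, 69.0, 51.0, 43.0, 39.0, 43.0, 68.0, 82.0, 86.0, 83.0, 82.0, 81.0, 83.0, 81.0]
```

View pics/crop.png

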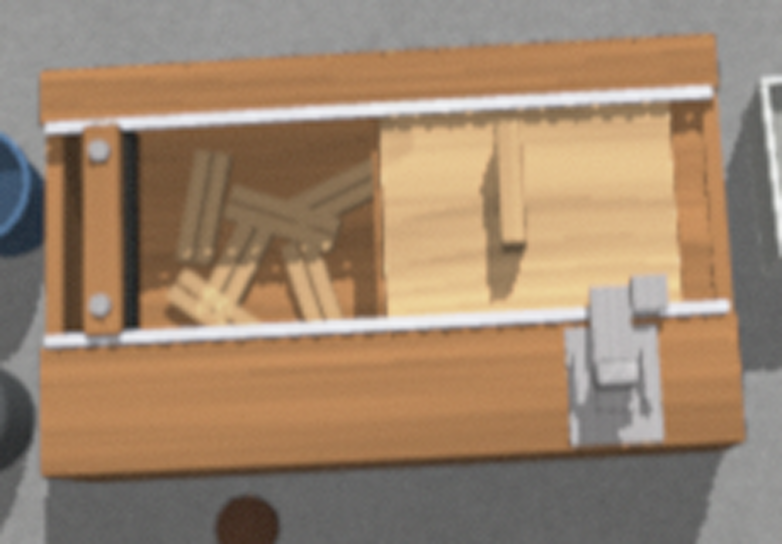

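>>> {"method": "arm_command", "body": {
  "rows": [
    [[20,-35,0],[0,0,8.45],-1],
    [[20,-35,0],[0,0,8.45],-1],
    [[24,-41,0],[0,0,0],-1],
    [[24,-41,0],[0,0,0],-1],
    [[24,-41,0],[0,0,0],-1]
  ],
  "newtons": 20
}}

```text
time_s: 0.6
tool_pos: [266.3, 408.7, 218.2]
eef_rot: [0.515, -0.487, -0.514, -0.483]
ft_force: [0.8, 0.6, 0.8]
grip_width: 51.3
```

>>> {"method": "arm_command", "body": {
  "rows": [
    [[24,-41,0],[0,0,0],-1],
    [[24,-41,0],[0,0,0],-1],
    [[24,-41,0],[0,0,0],-1],
    [[24,-41,0],[0,0,0],-1],
    [[24,-41,0],[0,0,0],-1]
  ]
}}

```text
time_s: 1.1
tool_pos: [388.9, 193.6, 217.8]
eef_rot: [-0.515, 0.487, 0.515, 0.483]
ft_force: [0.4, 0.6, 0.4]
grip_width: 11.2
```

>>> {"method": "arm_command", "body": {
  "rows": [
    [[24,-41,0],[0,0,0],-1],
    [[24,-41,0],[0,0,0],-1],
    [[24,-41,0],[0,0,0],-1],
    [[10,-20,0],[0,0,0],-1],
    [[0,0,0],[0,0,0],-1]
  ]
}}

```text
time_s: 1.6
tool_pos: [474.4, 37.2, 217.9]
eef_rot: [0.513, -0.489, -0.512, -0.485]
ft_force: [-0.6, -0.3, 0.0]
grip_width: 0.3
```

>>> {"method": "arm_command", "body": {
  "rows": [
    [[26,-34,0],[0,0,0],-1],
    [[24,-32,0],[0,0,0],-1],
    [[14,-17,0],[0,0,0],-1],
    [[0,0,0],[0,0,0],-1],
    [[0,0,0],[0,0,0],-1]
  ]
}}

```text
time_s: 2.1
tool_pos: [538.0, -43.1, 216.3]
eef_rot: [-0.513, 0.489, 0.514, 0.484]
ft_force: [0.3, 1.1, 0.7]
grip_width: 0.5
```

>>> {"method": "arm_command", "body": {
  "rows": [
    [[2,-3,-40],[0,0,0],-1],
    [[0,0,-35],[0,0,0],-1],
    [[0,0,-10],[0,0,0],-1],
    [[0,0,0],[0,0,0],-1]
  ]
}}

```text
time_s: 2.5
tool_pos: [538.4, -38.6, 130.3]
eef_rot: [-0.514, 0.485, 0.517, 0.483]
ft_force: [0.5, 0.2, 0.1]
grip_width: 0.5
```

Run:
```python
from h import *
s=readout.sense();print(s['tool_pos'],s['ft_force'])
a=cap('top')['frame'][190:300,290:410];b=cap('side')['frame'][150:260,280:400]
cv2.imwrite('pics/c2.png',cv2.resize(np.hstack([a,b]),None,fx=3.3,fy=3.3))
```

```text
[538.3770898  -38.63223823 130.27257074] [0.51532397 0.20400056 0.11708442]
```

View pics/c2.png

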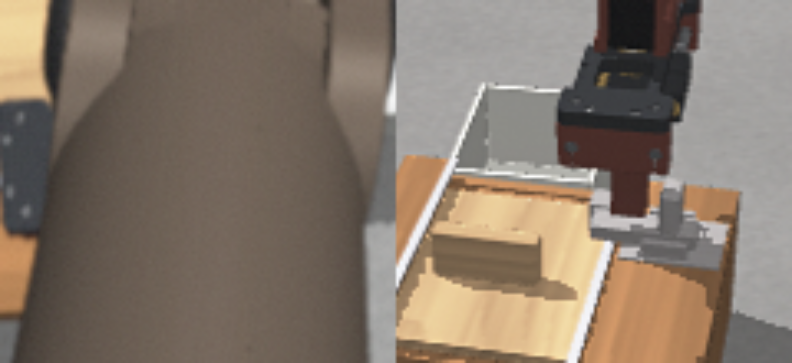

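The top view is blocked by the arm. The side view shows the closed fingers on the hatch side of the tab (fingers near x=630, tab near x=670 in the crop), clear of the striker. Next I draw the tab back.

>>> {"method": "arm_command", "body": {
  "rows": [
    [[0,-7,-5],[0,0,0],-1],
    [[-6,0,0],[0,0,0],-1],
    [[-6,0,0],[0,0,0],-1],
    [[-6,0,0],[0,0,0],-1]
  ]
}}

```text
time_s: 3.0
tool_pos: [523.9, -46.4, 130.7]
eef_rot: [0.516, -0.482, -0.514, -0.486]
ft_force: [3.1, -0.2, -2.2]
grip_width: 0.6
```

>>> {"method": "arm_command", "body": {
  "rows": [
    [[-6,0,0],[0,0,0],-1],
    [[-6,0,0],[0,0,0],-1],
    [[-4,0,0],[0,0,0],-1]
  ]
}}

```text
time_s: 3.3
tool_pos: [507.4, -46.7, 131.6]
eef_rot: [0.517, -0.482, -0.513, -0.487]
ft_force: [10.1, 1.3, -6.0]
grip_width: 0.4
```

>>> {"method": "arm_command", "body": {
  "rows": [
    [[-2,0,0],[0,0,0],-1],
    [[-2,0,0],[0,0,0],-1]
  ]
}}

```text
time_s: 3.5
tool_pos: [507.5, -46.6, 132.7]
eef_rot: [0.52, -0.479, -0.51, -0.489]
ft_force: [9.9, -1.7, -7.8]
grip_width: 0.4
```

>>> {"method": "arm_command", "body": {
  "rows": [
    [[-4,0,-2],[0,0,0],-1],
    [[-4,0,-2],[0,0,0],-1]
  ]
}}

```text
time_s: 3.7
tool_pos: [507.6, -46.8, 132.5]
eef_rot: [0.525, -0.475, -0.506, -0.493]
ft_force: [8.9, 0.1, 6.7]
grip_width: 0.3
```

>>> {"method": "arm_command", "body": {
  "rows": [
    [[8,0,0],[0,0,0],-1],
    [[6,0,0],[0,0,0],-1],
    [[0,0,40],[0,0,0],-1],
    [[0,-30,40],[0,0,0],-1],
    [[30,-40,0],[0,0,0],-1]
  ]
}}

```text
time_s: 4.2
tool_pos: [547.9, -112.1, 214.0]
eef_rot: [0.524, -0.475, -0.512, -0.489]
ft_force: [1.5, 0.7, 1.2]
grip_width: 0.5
```

Run:
```python
from h import *
s=readout.sense();print(s['tool_pos'],s['ft_force'])
a=cap('top')['frame'][190:300,290:410];c=cap('side');b=c['frame'][150:260,280:400]
o=load('side') 
cv2.imwrite('pics/c3.png',cv2.resize(np.hstack([a,b]),None,fx=3.3,fy=3.3))
X=cloud(c);z=X[...,2]
m=(z>136)&(z<152)&(X[...,0]>450)&(X[...,0]<530)&(abs(X[...,1]+47)<30)
print(X[m].mean(0),np.percentile(X[m],[3,97],axis=0),m.sum())
```

```text
[ 547.8778511  -112.06558878  213.95122082] [1.45537283 0.74857301 1.18165044]
[486.03869671 -42.45063783 143.52273399] [[479.42751326 -55.36944163 137.01127241]
 [492.73905802 -33.80388189 146.73137874]] 62
```

View pics/c3.png

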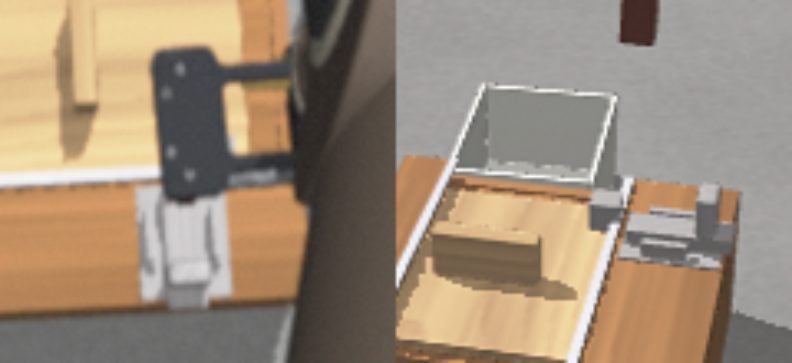

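Run:
```python
from h import *
import glob
c=vision.capture('top');im=cv2.imread('pics/top0.png');cc=dict(c);cc['frame']=im
print(cast(c,[(206,200),(206,215),(205.5,225),(277,215)],110).round(1))
print(cast(c,[(277,215),(277.5,230)],98).round(1))
```

```text
[[636.5 222.9 110. ]
 [606.4 222.1 110. ]
 [586.5 222.6 110. ]
 [603.9  82.8 110. ]]
[[606.4  83.9  98. ]
 [576.3  82.9  98. ]]
```

>>> {"method": "arm_command", "body": {
  "rows": [
    [[37,42,0],[0,0,-2],-1],
    [[36,41,0],[0,0,0],-1],
    [[0,0,0],[0,0,0],-1]
  ]
}}

```text
time_s: 4.65
tool_pos: [616.0, -32.5, 206.2]
eef_rot: [0.509, -0.491, -0.503, -0.497]
ft_force: [-0.4, 0.2, -0.3]
grip_width: 0.4
```

>>> {"method": "arm_command", "body": {
  "rows": [
    [[5,0,-40],[0,0,0],-1],
    [[0,0,-35],[0,0,0],-1],
    [[0,0,-12],[0,0,0],-1],
    [[0,0,0],[0,0,0],-1]
  ]
}}

```text
time_s: 5.05
tool_pos: [617.6, -27.2, 114.0]
eef_rot: [0.508, -0.491, -0.507, -0.494]
ft_force: [0.6, -0.7, -1.3]
grip_width: 0.4
```

>>> {"method": "arm_command", "body": {
  "rows": [
    [[2,7,-2],[0,0,0],-1],
    [[0,7,0],[0,0,0],-1],
    [[0,7,0],[0,0,0],-1],
    [[0,8,0],[0,0,0],-1],
    [[0,8,0],[0,0,0],-1]
  ]
}}

```text
time_s: 5.55
tool_pos: [620.7, 10.5, 116.4]
eef_rot: [0.509, -0.49, -0.506, -0.495]
ft_force: [0.0, -2.1, -1.0]
grip_width: 0.2
```

>>> {"method": "arm_command", "body": {
  "rows": [
    [[-0.5,12,-1],[0,0,0],-1],
    [[-0.5,12,-1],[0,0,0],-1],
    [[-0.5,12,0],[0,0,0],-1],
    [[-0.5,12,0],[0,0,0],-1],
    [[-0.5,12,0],[0,0,0],-1]
  ]
}}

```text
time_s: 6.05
tool_pos: [618.8, 75.3, 115.6]
eef_rot: [0.509, -0.49, -0.505, -0.496]
ft_force: [0.2, -1.7, 0.8]
grip_width: 0.4
```

>>> {"method": "arm_command", "body": {
  "rows": [
    [[-0.5,8,-1],[0,0,0],-1],
    [[-0.5,8,-1],[0,0,0],-1],
    [[-0.5,6,0],[0,0,0],-1]
  ]
}}

```text
time_s: 6.35
tool_pos: [617.6, 101.4, 113.7]
eef_rot: [0.51, -0.489, -0.505, -0.496]
ft_force: [0.7, -2.0, -1.6]
grip_width: 0.6
```

>>> {"method": "arm_command", "body": {
  "rows": [
    [[-0.2,5,0],[0,0,0],-1],
    [[-0.2,4,0],[0,0,0],-1],
    [[-0.2,3,0],[0,0,0],-1]
  ]
}}

```text
time_s: 6.65
tool_pos: [617.1, 114.6, 113.7]
eef_rot: [0.51, -0.489, -0.505, -0.496]
ft_force: [0.8, -0.7, 1.1]
grip_width: 0.5
```

>>> {"method": "arm_command", "body": {
  "rows": [
    [[0,3,0],[0,0,0],-1],
    [[0,3,0],[0,0,0],-1]
  ]
}}

```text
time_s: 6.85
tool_pos: [616.9, 120.5, 113.6]
eef_rot: [0.51, -0.489, -0.505, -0.496]
ft_force: [-0.3, -1.2, 1.1]
grip_width: 0.3
```

>>> {"method": "arm_command", "body": {
  "rows": [
    [[0,2.5,0],[0,0,0],-1],
    [[0,2,0],[0,0,0],-1]
  ]
}}

```text
time_s: 7.05
tool_pos: [616.7, 125.2, 113.6]
eef_rot: [0.51, -0.489, -0.505, -0.496]
ft_force: [-0.1, -1.9, 0.4]
grip_width: 0.4
```

>>> {"method": "arm_command", "body": {
  "rows": [
    [[0,2,0],[0,0,0],-1],
    [[0,2,0],[0,0,0],-1]
  ]
}}

```text
time_s: 7.25
tool_pos: [616.5, 129.3, 113.6]
eef_rot: [0.509, -0.49, -0.505, -0.496]
ft_force: [0.3, -1.8, 1.7]
grip_width: 0.4
```

>>> {"method": "arm_command", "body": {
  "rows": [
    [[0,2,0],[0,0,0],-1]
  ]
}}

```text
time_s: 7.35
tool_pos: [616.5, 131.5, 113.6]
eef_rot: [0.509, -0.49, -0.505, -0.496]
ft_force: [-0.8, -1.9, 1.1]
grip_width: 0.4
```

>>> {"method": "arm_command", "body": {
  "rows": [
    [[0,2,0],[0,0,0],-1]
  ]
}}

```text
time_s: 7.45
tool_pos: [616.4, 133.5, 113.6]
eef_rot: [0.509, -0.49, -0.505, -0.496]
ft_force: [-0.1, -0.3, 1.4]
grip_width: 0.6
```

>>> {"method": "arm_command", "body": {
  "rows": [
    [[0,2,0],[0,0,0],-1]
  ]
}}

```text
time_s: 7.55
tool_pos: [616.3, 135.7, 113.6]
eef_rot: [0.509, -0.49, -0.505, -0.496]
ft_force: [-0.8, -0.9, 0.6]
grip_width: 0.6
```

>>> {"method": "arm_command", "body": {
  "rows": [
    [[0,2,0],[0,0,0],-1]
  ]
}}

```text
time_s: 7.65
tool_pos: [616.3, 137.2, 113.6]
eef_rot: [0.509, -0.49, -0.505, -0.495]
ft_force: [-0.6, -4.8, 2.2]
grip_width: 0.3
```

>>> {"method": "arm_command", "body": {
  "rows": [
    [[0,2,0],[0,0,0],-1]
  ]
}}

```text
time_s: 7.75
tool_pos: [616.2, 137.5, 113.6]
eef_rot: [0.51, -0.491, -0.504, -0.495]
ft_force: [-0.6, -6.9, 2.8]
grip_width: 0.7
```

>>> {"method": "arm_command", "body": {
  "rows": [
    [[0,2,0],[0,0,0],-1]
  ]
}}

```text
time_s: 7.85
tool_pos: [616.2, 137.5, 113.6]
eef_rot: [0.51, -0.492, -0.503, -0.495]
ft_force: [-0.9, -6.3, 2.7]
grip_width: 0.3
```

>>> {"method": "arm_command", "body": {
  "rows": [
    [[0,4,0],[0,0,0],-1]
  ]
}}

```text
time_s: 7.95
tool_pos: [616.2, 138.4, 113.6]
eef_rot: [0.51, -0.494, -0.502, -0.494]
ft_force: [-1.1, -11.6, 3.0]
grip_width: -0.1
```

>>> {"method": "arm_command", "body": {
  "rows": [
    [[0,5,0],[0,0,0],-1],
    [[0,5,0],[0,0,0],-1]
  ]
}}

```text
time_s: 8.15
tool_pos: [616.1, 139.0, 113.7]
eef_rot: [0.511, -0.498, -0.498, -0.493]
ft_force: [-1.1, -12.3, 4.2]
grip_width: 0.1
```

>>> {"method": "arm_command", "body": {
  "rows": [
    [[0,6,0],[0,0,0],-1]
  ]
}}

```text
time_s: 8.25
tool_pos: [616.0, 139.2, 113.7]
eef_rot: [0.511, -0.501, -0.496, -0.492]
ft_force: [-2.3, -15.7, 4.9]
grip_width: 0.3
```

>>> {"method": "arm_command", "body": {
  "rows": [
    [[0,-3,0],[0,0,0],-1],
    [[0,-5,0],[0,0,0],-1],
    [[0,-10,0],[0,0,0],-1],
    [[0,-15,0],[0,0,0],-1],
    [[0,0,40],[0,0,0],-1]
  ]
}}

```text
time_s: 8.75
tool_pos: [612.7, 103.4, 149.1]
eef_rot: [0.509, -0.504, -0.498, -0.489]
ft_force: [0.4, 0.6, -0.1]
grip_width: 0.4
```

>>> {"method": "arm_command", "body": {
  "rows": [
    [[0,0,45],[0,0,0],-1],
    [[0,0,45],[0,0,0],-1],
    [[0,-45,10],[0,0,0],-1],
    [[0,-45,0],[0,0,0],-1],
    [[0,-45,0],[0,0,0],-1]
  ]
}}

```text
time_s: 9.25
tool_pos: [614.2, -30.3, 257.8]
eef_rot: [0.513, -0.497, -0.5, -0.489]
ft_force: [1.6, -0.4, -0.3]
grip_width: 0.3
```

>>> {"method": "arm_command", "body": {
  "rows": [
    [[0,-45,0],[0,0,0],-1],
    [[0,-45,0],[0,0,0],-1],
    [[0,-45,0],[0,0,0],-1],
    [[0,-45,0],[0,0,0],-1],
    [[0,0,0],[0,0,0],-1]
  ]
}}

```text
time_s: 9.75
tool_pos: [609.7, -228.9, 259.7]
eef_rot: [0.512, -0.499, -0.497, -0.492]
ft_force: [-0.1, -0.3, -0.8]
grip_width: 0.6
```

Run:
```python
from h import *
s=readout.sense();print(s['tool_pos'],s['ft_force'])
t=cap('top');c=cap('side');a=t['frame'][150:310,130:400];b=c['frame'][170:350,200:400]
b=cv2.resize(b,(178,160))
cv2.imwrite('pics/c4.png',cv2.resize(np.hstack([a,b]),None,fx=1.78,fy=2.5)if 0 else cv2.resize(np.vstack([a,cv2.resize(c['frame'][170:350,180:450],(270,180))]),None,fx=1.75,fy=1.75))
for n,d in(('top',t),('side',c)):
    X=cloud(d);z=X[...,2]
    for nm,cx,cy,zl in(('tab',488,-47,136),('fin',615,160,124)):
        m=(z>zl)&(z<zl+16)&(abs(X[...,0]-cx)<45)&(abs(X[...,1]-cy)<25)
        print(n,nm,m.sum(),np.percentile(X[m],[3,97],axis=0).round(1).tolist() if m.any() else '')
```

```text
[ 609.74901244 -228.87232588  259.68596206] [-0.05523428 -0.32681137 -0.84096355]
top tab 101 [[482.9, -59.0, 143.2], [495.8, -37.1, 150.5]]
top fin 285 [[581.2, 145.7, 125.9], [647.6, 159.3, 135.0]]
side tab 64 [[479.9, -55.8, 137.0], [492.8, -32.6, 147.3]]
side fin 265 [[581.2, 146.8, 124.8], [646.9, 162.4, 132.5]]
```

View pics/c4.png

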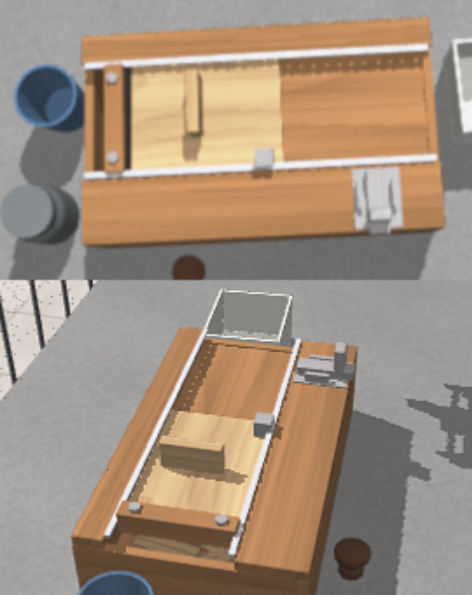

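The top and side views show the tab drawn back (tab x 483–496, was 507–520) and the panel against the seal. Cup, jar, knob and basket look undisturbed. I'll re-touch the fin gently to find out whether it sprang back.

>>> {"method": "arm_command", "body": {
  "rows": [
    [[2,48,0],[0,0,0],-1],
    [[2,48,0],[0,0,0],-1],
    [[0,48,0],[0,0,0],-1],
    [[0,48,0],[0,0,0],-1],
    [[0,48,0],[0,0,0],-1]
  ]
}}

```text
time_s: 10.35
tool_pos: [612.3, 21.7, 259.0]
eef_rot: [0.511, -0.497, -0.498, -0.493]
ft_force: [1.3, 1.2, -0.6]
grip_width: 0.4
```

>>> {"method": "arm_command", "body": {
  "rows": [
    [[2,48,0],[0,0,0],-1],
    [[0,30,0],[0,0,0],-1],
    [[0,0,0],[0,0,0],-1],
    [[0,0,-40],[0,0,0],-1],
    [[0,0,-40],[0,0,0],-1]
  ]
}}

```text
time_s: 10.85
tool_pos: [612.8, 122.5, 182.2]
eef_rot: [0.518, -0.485, -0.506, -0.491]
ft_force: [0.5, 0.3, -0.4]
grip_width: 0.3
```

>>> {"method": "arm_command", "body": {
  "rows": [
    [[2,0,-35],[0,0,0],-1],
    [[0,-1,-25],[0,0,0],-1],
    [[0,0,-5],[0,0,0],-1],
    [[0,0,0],[0,0,0],-1]
  ]
}}

```text
time_s: 11.25
tool_pos: [609.9, 124.0, 110.7]
eef_rot: [0.517, -0.485, -0.509, -0.487]
ft_force: [-0.5, -0.8, 0.2]
grip_width: 0.9
```

>>> {"method": "arm_command", "body": {
  "rows": [
    [[0,3,0],[0,0,0],-1],
    [[0,2,0],[0,0,0],-1]
  ]
}}

```text
time_s: 11.45
tool_pos: [611.0, 129.4, 113.2]
eef_rot: [0.518, -0.484, -0.509, -0.488]
ft_force: [-0.1, 0.9, -0.8]
grip_width: 0.2
```

>>> {"method": "arm_command", "body": {
  "rows": [
    [[0,1.5,0],[0,0,0],-1]
  ]
}}

```text
time_s: 11.55
tool_pos: [611.7, 131.4, 114.6]
eef_rot: [0.518, -0.483, -0.509, -0.489]
ft_force: [0.3, 0.2, -0.4]
grip_width: 0.5
```

>>> {"method": "arm_command", "body": {
  "rows": [
    [[0,1.5,0],[0,0,0],-1]
  ]
}}

```text
time_s: 11.65
tool_pos: [612.3, 133.4, 115.7]
eef_rot: [0.519, -0.483, -0.509, -0.49]
ft_force: [-0.3, 0.9, -0.2]
grip_width: 0.4
```

>>> {"method": "arm_command", "body": {
  "rows": [
    [[0,1.5,0],[0,0,0],-1]
  ]
}}

```text
time_s: 11.75
tool_pos: [612.7, 135.2, 116.5]
eef_rot: [0.519, -0.482, -0.508, -0.49]
ft_force: [-0.7, 1.0, -0.2]
grip_width: 0.6
```

>>> {"method": "arm_command", "body": {
  "rows": [
    [[0,1.5,-1],[0,0,0],-1]
  ]
}}

```text
time_s: 11.85
tool_pos: [613.0, 136.5, 116.0]
eef_rot: [0.519, -0.482, -0.508, -0.49]
ft_force: [-1.1, -3.7, 3.1]
grip_width: 0.5
```

>>> {"method": "arm_command", "body": {
  "rows": [
    [[0,1.5,0],[0,0,0],-1]
  ]
}}

```text
time_s: 11.95
tool_pos: [613.0, 136.7, 116.1]
eef_rot: [0.519, -0.483, -0.508, -0.49]
ft_force: [0.5, -5.5, -2.0]
grip_width: 0.2
```

>>> {"method": "arm_command", "body": {
  "rows": [
    [[0,1.5,0],[0,0,0],-1]
  ]
}}

```text
time_s: 12.05
tool_pos: [613.0, 136.8, 116.1]
eef_rot: [0.519, -0.483, -0.507, -0.49]
ft_force: [-1.2, -5.5, 1.9]
grip_width: 0.5
```

>>> {"method": "arm_command", "body": {
  "rows": [
    [[0,2,0],[0,0,0],-1]
  ]
}}

```text
time_s: 12.15
tool_pos: [613.0, 137.1, 116.1]
eef_rot: [0.519, -0.484, -0.506, -0.49]
ft_force: [-1.0, -6.6, 3.0]
grip_width: 0.3
```

The hatch eased back about 2.5 mm, to where its friction balances the seal, and is still touching it. I'll give one more firm push, release slowly and retreat.

>>> {"method": "arm_command", "body": {
  "rows": [
    [[0,5,0],[0,0,0],-1],
    [[0,5,0],[0,0,0],-1]
  ]
}}

```text
time_s: 12.35
tool_pos: [612.9, 139.1, 116.1]
eef_rot: [0.519, -0.488, -0.503, -0.488]
ft_force: [-3.0, -14.2, 3.8]
grip_width: 0.3
```

>>> {"method": "arm_command", "body": {
  "rows": [
    [[0,6,0],[0,0,0],-1],
    [[0,6,0],[0,0,0],-1]
  ]
}}

```text
time_s: 12.55
tool_pos: [612.7, 139.4, 116.2]
eef_rot: [0.52, -0.494, -0.499, -0.487]
ft_force: [-2.2, -15.8, 5.0]
grip_width: 0.2
```

>>> {"method": "arm_command", "body": {
  "rows": [
    [[0,2,0],[0,0,0],-1],
    [[0,0.5,0],[0,0,0],-1],
    [[0,-1,0],[0,0,0],-1],
    [[0,-2,0],[0,0,0],-1],
    [[0,-4,0],[0,0,0],-1]
  ]
}}

```text
time_s: 13.05
tool_pos: [612.6, 132.0, 115.9]
eef_rot: [0.519, -0.496, -0.498, -0.486]
ft_force: [0.7, 0.7, 0.5]
grip_width: 0.4
```

>>> {"method": "arm_command", "body": {
  "rows": [
    [[0,-12,0],[0,0,0],-1],
    [[0,-6,0],[0,0,0],-1],
    [[0,0,45],[0,0,0],-1],
    [[0,0,45],[0,0,0],-1],
    [[0,0,45],[0,0,0],-1]
  ]
}}

```text
time_s: 13.55
tool_pos: [607.6, 110.0, 247.3]
eef_rot: [0.517, -0.501, -0.5, -0.482]
ft_force: [0.2, 0.4, 0.4]
grip_width: 0.5
```

>>> {"method": "arm_command", "body": {
  "rows": [
    [[0,-45,10],[0,0,0],-1],
    [[0,-45,0],[0,0,0],-1],
    [[0,-45,0],[0,0,0],-1],
    [[0,-45,0],[0,0,0],-1],
    [[0,-45,0],[0,0,0],-1]
  ]
}}

```text
time_s: 14.05
tool_pos: [610.2, -114.8, 266.6]
eef_rot: [0.522, -0.492, -0.501, -0.485]
ft_force: [0.3, -0.1, -0.2]
grip_width: 0.5
```

>>> {"method": "arm_command", "body": {
  "rows": [
    [[0,-45,0],[0,0,0],-1],
    [[0,-45,0],[0,0,0],-1],
    [[0,0,0],[0,0,0],-1],
    [[0,0,0],[0,0,0],-1]
  ]
}}

```text
time_s: 14.45
tool_pos: [606.2, -219.7, 267.5]
eef_rot: [0.52, -0.495, -0.497, -0.487]
ft_force: [0.4, 0.9, -0.6]
grip_width: 0.7
```

Run:
```python
from h import *
s=readout.sense();print(s['time_s'],s['tool_pos'],s['ft_force'])
t=cap('top');c=cap('side')
a=cv2.resize(t['frame'][150:310,130:300],None,fx=3,fy=3); cv2.imwrite('pics/c5.png',a)
for n,d in(('top',t),('side',c)):
    X=cloud(d);z=X[...,2]
    for nm,cx,cy,zl in(('tab',488,-47,136),('fin',615,160,124)):
        m=(z>zl)&(z<zl+16)&(abs(X[...,0]-cx)<45)&(abs(X[...,1]-cy)<25)
        print(n,nm,m.sum(),np.percentile(X[m],[3,97],axis=0).round(1).tolist() if m.any() else '')
```

```text
14.45 [ 606.23733051 -219.72803354  267.51430028] [ 0.39526039  0.94929821 -0.56582251]
top tab 101 [[482.9, -58.9, 145.0], [495.8, -37.1, 150.3]]
top fin 289 [[581.0, 146.0, 125.7], [647.5, 159.6, 135.2]]
side tab 64 [[479.8, -55.9, 136.6], [493.0, -33.7, 147.4]]
side fin 265 [[581.8, 148.5, 124.6], [646.6, 162.4, 132.8]]
```

View pics/c5.png

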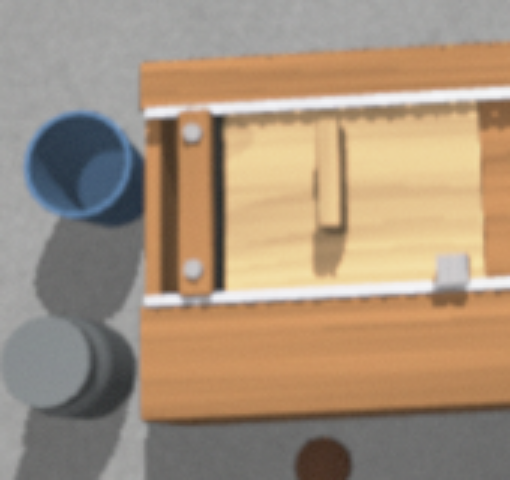

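The panel edge sits flush on the black seal (about x=220 in the crop) with no gap, and the bystanders are undisturbed.

```bash
python3 -c "
from station import workorder;print(workorder.sign_off())"
```

```text
the job is handed in; nothing more can be done
None
```

The lock slide is fully drawn back, the hatch is closed against the seal, and the job was handed in at about 14.5 s of the 45 s limit.

- **Lock slide:** I pushed the tab back with closed fingers until it met its stop at about 10 N. It moved about 24 mm from its starting point. The last pictures show it still drawn back.
- **Hatch:** I slid it about 143 mm by its fin. I then squeezed it onto the seal twice, with a measured push of about 16 N each time, far below ramming.
- **Spring-back after release:** a gentle re-touch after the first squeeze showed the hatch had eased back about 2.5 mm. That is where its roughly 2 N of friction balances the seal, so the force left on the seal is probably nearer 2 N than the 5 N counted as firmly closed. I pushed again and released slowly, but did not measure the seal force after that.
- **Last checks:** the final picture shows no gap between panel and seal. The cup, jar and knob look undisturbed there, and the basket did in the previous view. The arm is clear of everything. The two cameras disagree by about 2–3 mm on absolute positions, close to the stated calibration error.

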